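# Click two parts cases into a locked column on the bench dock

### The job

Build a locked column of parts cases on the dock plate that is screwed to the bench: first the deep case onto the plate, then the shallow case onto the deep one, each facing the way of the plate. A case goes on with its front tipped up, so that its rear tongue can be pushed fully home under the rear hook below; then its front is pressed down, without brute force, until the spring latch snaps over its front ledge. Leave the cutters, the tape roll and the air blower where they lie.

Things in the scene. Friction and masses are not known exactly. Their poses are not given: they have to be found in the camera images.
- dock: Bare aluminium dock plate, 104 x 64 mm, 14 mm thick, screwed to the bench. Origin: centre of its underside; +x to its rear (hook), -x to its front (latch, towards the robot). Its deck (top, 14 mm up) has two side rims 4 mm high, inner faces at y = +-29 mm, x = -48 to +44 mm. A case is home with its axes along the plate's, centred over it, its underside flat on the deck.
- dock_hook (a point): Foot of the wall of the dock's steel rear hook: at deck height, 61.5 mm behind (+x) the centre line. The hook is 50 mm wide; its lip reaches forward over the deck by 6 mm from this wall (to x = +55.5 mm), its underside 8.5 mm and its top 12.5 mm above the deck. Tipped up by 0.25 rad, a case still gets its tongue under the lip to the wall, and its front clears the latch.
- dock_latch (a joint): Steel spring latch in the middle of the dock's front edge, 22 mm wide: 0 = sprung home, up to 0.008 m as it is pushed out to -x. Nose tip at x = -55.5 mm, 8 mm above the deck; from there its inner face slopes up and back like a ramp to x = -61 mm, 22 mm above the deck; outer face at x = -66 mm.
- deep_case_centre (a point): Centre of the deep case, the taller of two closed grey cases with steel hooks: 26 mm above its underside. x to its rear, z up. Box x = -52 to +50 mm, 64 mm wide with plain side faces to grip across; deck 52 mm above the underside; 0.3 to 0.5 kg. Its lowest 5 mm is a plinth 100 x 53 mm that drops between the rims below. Its deck has rims, hook and latch just as the dock's.
- deep_case: The deep case; origin in the middle of its underside. At the rear of the underside a tongue 44 mm wide, 5 mm thick, to x = +60 mm. In front a ledge 26 mm wide, 6.4 mm high, to x = -60 mm. Hooked in fully (tongue against the hook's wall) it rests with its ledge on the ramp of the latch below, front 10 to 15 mm high, tipped about 0.1 rad.
- deep_case_ledge (a point): Tip of the deep case's front ledge: 60 mm in front (-x) of its centre line, at the height of its underside. Some 10 to 16 N pressed straight down on the lid 35 mm in front of the case's centre line snaps the latch below over the ledge; if the tongue is over 3 mm short of the hook's wall, the ledge lands on top of the latch and will not go down.
- deep_case_hook (a point): The same point as dock_hook, on the deep case's own hook: at its deck height (52 mm above its underside), 61.5 mm behind its centre line.
- deep_case_latch (a joint): Spring latch on the front of the deep case's deck, same shape and stiffness as the dock's: 0 = sprung home, grows as it is pushed out to the front.
- shallow_case_centre (a point): Centre of the shallow case, the lower of the two cases: 18 mm above its underside. Same in plan, plinth, tongue, ledge and deck fittings as the deep case, but its deck is only 36 mm above its underside; 0.2 to 0.35 kg. It is home on the deep case with its centre 44 mm above the deep case's centre.
- shallow_case: The shallow case; origin in the middle of its underside, axes as those of its centre.
- shallow_case_ledge (a point): Tip of the shallow case's front ledge: 60 mm in front (-x) of its centre line, at the height of its underside.
- cutters: Side cutters with red handles, 123 x 46 x 12 mm, lying flat behind the work; origin at the middle of the underside. Leave alone.
- tape_roll: Roll of brown tape lying flat, 86 mm across, 12 mm high, behind the work; origin at the middle of the underside. Leave alone.
- air_blower: Green rubber air blower lying on its side, 54 x 130 x 52 mm, behind and left of the work; origin at the middle of the underside. Leave alone.

How it is judged:
By the outcome, as a careful person would: the job done as asked, in the order asked, and still so for the second after the job is handed in, with the robot touching nothing.
It also fails if it takes over 72 s, if anything falls off the work surface, if the arm or the gripper's body presses on something with over 40 N, if the wrist force passes 120 N, or if a joint passes its speed limit or range.

### The arm

A 7-joint arm with a two-finger parallel gripper is mounted at the origin on a cart in front of the work surface, level with it; the furniture and walls round the work are solid. World frame = base frame: x ahead of the robot, y to its left, z up, the work surface at z = 0. Lengths are in m, angles in rad, forces in N, time in s.
With the tool pointing down it reaches from about 0.425 to 0.825 m from the base axis. Payload 3.6 kg.
Tool frame: the origin (TCP) lies midway between the tips of the shut fingers; the grasp point (between the pads) lies 19 mm behind it; z points along the fingers, y is the line along which they close (so a half turn about z gives the same grasp; the last joint's range is limited). The gripper opens to 93 mm and grips with 3 to 60 N. Pads are 15 mm wide; open, the fingers measure 128 mm over their backs; the gripper's body (75 mm by 188 mm) begins 65 mm behind the grasp point.
Start: joints at [1.248, 0.615, -0.013, 1.423, 0.008, 1.103, -0.04], TCP at [0.19, -0.622, 0.219] pointing down, gripper open.
Joint ranges: [-3.12, 3.12], [-0.3, 2.06], [-1.34, 1.32], [0.26, 2.42], [-1.36, 4.5], [0.01, 1.98], [-2.84, 2.84]. Speed limits (rad/s): [2.79, 2.79, 3.14, 3.14, 3.14, 3.14, 3.14].

### API

Orientations are given as [roll, pitch, yaw] about the fixed x, y, z axes, in that order (R = Rz(yaw) Ry(pitch) Rx(roll)).
In Python, from station import ctrl, cams gives the robot as it stands.
- The arm moves only by the tool apply_moves, never from a script. Its argument "deltas" is a list of rows, each an object with "travel": the shift along the world's x, y, z in m, a list of three; "rotation": the turn, a rotation vector about the world's x, y, z in rad, a list of three. A call has 1 to 5 rows; each row shifts and turns the commanded pose from where the row before left it; what a row does not reach is not made up. A row lasts 1/12 s, in which the tool goes at most 41.7 mm and 7.16 degrees, less where a joint would pass 70% of its speed; a pose out of reach is approached as far as the arm can. A call with a gripper value outside its range is refused whole. "fingers" is the opening, from 0 (shut) to 1 (fully open), set as the call begins (left out, the last holds). The fingers move at their own pace and stop on an object; "squeeze" is the grip in N (left out, the last holds). Time passes only in rows, so rows that do not move let the fingers close. It gives the time, the measured TCP pose, the force, the opening and the grip force at its end, in the units of the state.
- ctrl.sense(): the state, without advancing time (a new reading comes with each control period).
- cams.snapshot(name): name is "scene" or "top" or "wrist"; returns the picture (420x560x3 uint8, red, green, blue); there is no depth.
- cams.calibration(name): a dict with "K" (3x3 intrinsics, pixels), "rvec" (rotation vector, rad) and "tvec" (3), from world to camera coordinates, as OpenCV has them; the wrist camera has in their place "tool_from_camera" (4x4, takes a point from camera to tool coordinates, whose origin is the TCP and whose axes are the flange's). Camera axes: x right, y down, z forward; pixel columns grow to the right and rows downward; lengths in m; the calibration is good to about 2 mm. A picture is of the moment at which its call begins: read the wrist's pose just before it. calibration takes no time and is no camera call.
- ctrl.close_job(): hands the job in; it is judged then, once.
The state is a dict: "clock": time; "joint_positions": joint angles; "qvel": joint speeds; "joint_efforts": joint torques, N m; "position": TCP position; "ee_rot": TCP orientation; "force": force on the tool from outside, world axes, zero at the start; "torque": the same for the moment, N m; "opening": finger opening in m; "finger_force": force on a finger pad.
Only numpy, scipy, OpenCV 4.12 (cv2) and the standard library are available. Lean on these libraries where they do the work, as an engineer would, in place of code of your own. Each camera call takes 0.05 s, during which the arm holds its last target. There are 200 camera calls.

## Working session

There is one attempt and no reset: what is moved stays moved. The work goes in short steps, Python scripts to look and compute and a tool call to move; the robot and the scene stay as the last step left them, time stands still between calls to the robot, and variables do not carry over. Pictures are saved under pics/ and viewed, at most 10 in all, crops included, and the job is handed in when it is done.

Besides the shell and the picture viewer there is one more tool, called after "Emit:" as name(argument=value, ...), one argument or row to a line, values as JSON. apply_moves: Moves the arm, as the interface text tells. Its arguments: {"type":"object","properties":{"deltas":{"type":"array","items":{"type":"object","properties":{"travel":{"type":"array","items":{"type":"number"}},"rotation":{"type":"array","items":{"type":"number"}}}}},"fingers":{"type":"number"},"squeeze":{"type":"number"}},"required":["deltas"]}

```bash
mkdir -p pics; ls; python3 - <<'E'
from station import ctrl,cams
import cv2
print(ctrl.sense())
for n in("scene","top"):
    im=cams.snapshot(n); cv2.imwrite(f"pics/{n}0.png",cv2.resize(im[:,:,::-1],(800,600),interpolation=cv2.INTER_CUBIC))
    print(n,cams.calibration(n))
print(cams.calibration("wrist"))
E
```

```text
pics
{'clock': 0.0, 'joint_positions': array([ 1.2475229 ,  0.61588618, -0.01264751,  1.42489452,  0.00810542,
        1.10341193, -0.0403632 ]), 'qvel': array([-0.00012122, -0.00075323, -0.00069257, -0.00153848,  0.00024279,
       -0.0010994 ,  0.00323726]), 'joint_efforts': array([-4.70590658e-04, -4.58931291e+01,  2.09035208e-01, -1.65743083e+01,
       -6.09895494e-02,  2.06019392e-02,  2.47627586e-04]), 'position': array([ 0.18987353, -0.62081539,  0.217504  ]), 'ee_rot': array([-3.13904283e+00,  2.35623332e-05,  2.96904629e-01]), 'force': array([-0.62930381, -0.17904478,  0.66607998]), 'torque': array([-0.03202874,  0.03830275, -0.0283814 ]), 'finger_force': 0.0, 'opening': 0.09302463570041909}
scene {'K': array([[512.87532057,   0.        , 284.68330089],
       [  0.        , 512.87532057, 206.27235325],
       [  0.        ,   0.        ,   1.        ]]), 'rvec': array([ 1.20880241, -2.13181094,  1.12412519]), 'tvec': array([0.28933644, 0.34404521, 0.92900299])}
top {'K': array([[406.8596066 ,   0.        , 282.51011769],
       [  0.        , 406.8596066 , 209.19148184],
       [  0.        ,   0.        ,   1.        ]]), 'rvec': array([ 2.12940955, -2.13831858,  0.17450679]), 'tvec': array([0.00776325, 0.56980881, 0.97958866])}
{'K': array([[375.45303627,   0.        , 272.79701919],
       [  0.        , 375.45303627, 208.01868665],
       [  0.        ,   0.        ,   1.        ]]), 'tool_from_camera': array([[-6.69109513e-04, -9.64252561e-01, -2.64984059e-01,
         7.36044114e-02],
       [ 9.99999388e-01, -8.78711125e-04,  6.72456862e-04,
        -1.01567765e-04],
       [-8.81262692e-04, -2.64983447e-01,  9.64252558e-01,
        -1.65097348e-01],
       [ 0.00000000e+00,  0.00000000e+00,  0.00000000e+00,
         1.00000000e+00]])}
```

View pics/scene0.png

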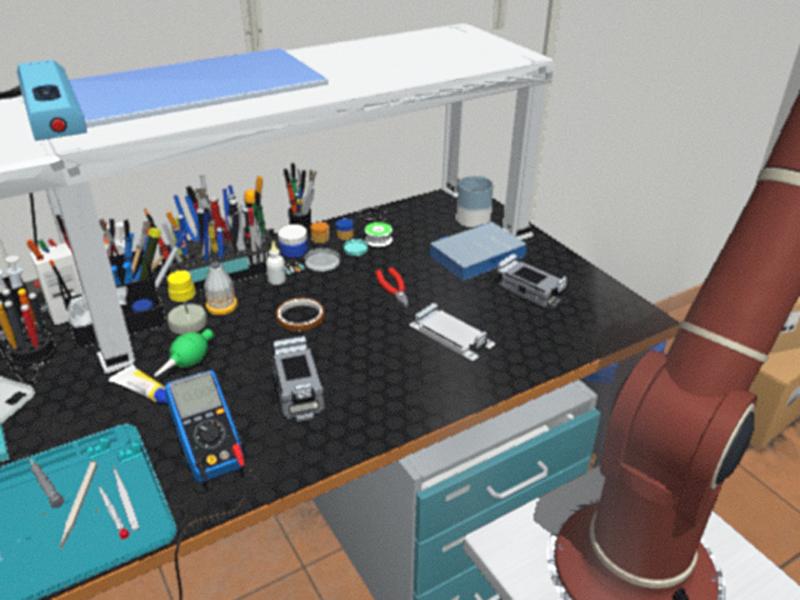

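View pics/top0.png

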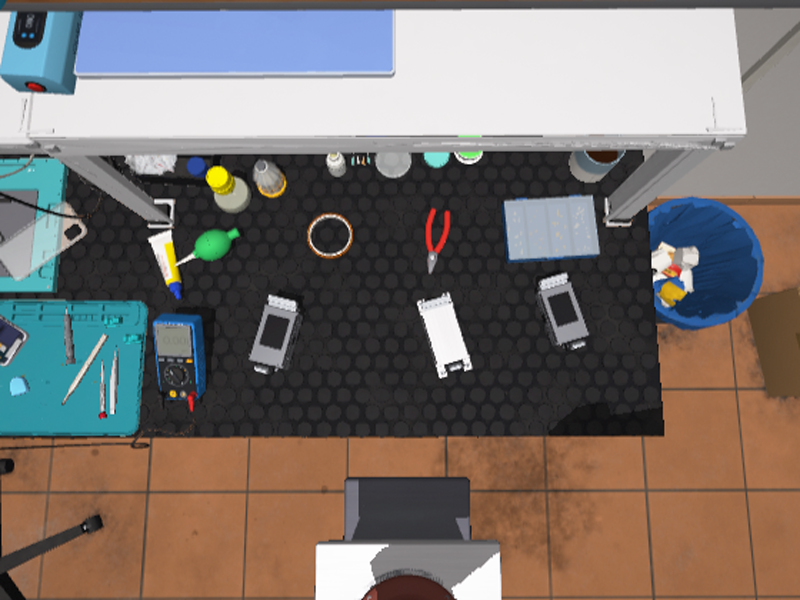

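Left of the dock a taller case at about (275,335) px in the top view; dock at (443,335); the other case at (563,310). The hooks are at the upper ends of all three. Enlarging the top view for a first estimate.

```bash
cat > h.py <<'E'
import numpy as np,cv2
from scipy.spatial.transform import Rotation as Rn
from station import ctrl,cams
def pose():
    s=ctrl.sense(); T=np.eye(4); T[:3,:3]=Rn.from_euler('xyz',s['ee_rot']).as_matrix(); T[:3,3]=s['position']; return T
def cam(name,T=None):  # K, world_from_camera
    c=cams.calibration(name)
    if name=='wrist': return c['K'],(pose() if T is None else T)@c['tool_from_camera']
    W=np.eye(4);W[:3,:3]=cv2.Rodrigues(c['rvec'])[0];W[:3,3]=c['tvec']; return c['K'],np.linalg.inv(W)
def ray(K,W,uv,z):
    d=W[:3,:3]@np.linalg.solve(K,[uv[0],uv[1],1.]); o=W[:3,3]; return o+d*(z-o[2])/d[2]
def proj(K,W,P):
    p=np.linalg.inv(W)@np.r_[P,1]; q=K@p[:3]; return q[:2]/q[2]
E
python3 - <<'E'
from h import *
im=cv2.imread('pics/top0.png')
print(cam('top')[1][:3,3],cam('scene')[1][:3,3])
K,W=cam('top')
for n,a,b,z in(('L',(282,297),(262,370),.05),('D',(434,297),(454,374),.014),('R',(552,280),(575,345),.036)):
    a=ray(K,W,np.array(a)*.7,z);b=ray(K,W,np.array(b)*.7,z);print(n,a,b,(a+b)/2,np.linalg.norm(a-b),np.arctan2(*(a-b)[[1,0]]))
c=[cv2.resize(im[y:y+100,x:x+66],(264,400),interpolation=cv2.INTER_CUBIC) for x,y in((242,285),(412,285),(530,262))]
cv2.imwrite('pics/c1.png',np.hstack(c))
E
```

```text
[0.40050544 0.00322076 1.06015154] [-0.32612528  0.5515778   0.80903242]
L [0.57363247 0.21984996 0.05      ] [0.44581058 0.25051705 0.05      ] [0.50972152 0.23518351 0.05      ] 0.13144925713354982 -0.2354698002202263
D [ 0.57857534 -0.05008124  0.014     ] [ 0.43893185 -0.08403919  0.014     ] [ 0.5087536  -0.06706022  0.014     ] 0.14371306576517592 0.23854585907200118
R [ 0.6048471  -0.26111936  0.036     ] [ 0.48795887 -0.2962363   0.036     ] [ 0.54640299 -0.27867783  0.036     ] 0.12204940470826271 0.29185283011475455
```

View pics/c1.png

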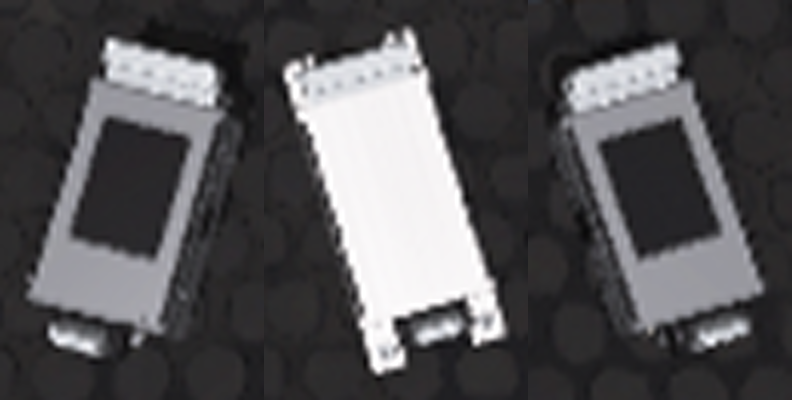

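Left case (hook at the top, latch bottom) looks the taller; dock and right case are similar in yaw (~+0.25 and +0.29). I'll sweep the wrist camera over all three.

Emit:
apply_moves(
  deltas=[
    {"travel": [0.026,0.024,0]},
    {"travel": [0.026,0.024,0]},
    {"travel": [0.026,0.024,0]},
    {"travel": [0.026,0.024,0]},
    {"travel": [0.026,0.024,0]},
  ],
)

```text
validation failed for argument at $.de...
```

Emit:
apply_moves(
  deltas=[
    {"travel": [0.026,0.024,0]},
    {"travel": [0.026,0.024,0]},
    {"travel": [0.026,0.024,0]},
    {"travel": [0.026,0.024,0]},
    {"travel": [0.026,0.024,0]},
  ],
)

```text
validation failed for argument at $.de...
```

Emit:
apply_moves(
  deltas=[
    {"travel": [0.026,0.024,0]},
    {"travel": [0.026,0.024,0]},
    {"travel": [0.026,0.024,0]},
    {"travel": [0.026,0.024,0]},
    {"travel": [0,0,0]},
  ],
)

```text
validation failed for argument at $.de...
```

```bash
cat >> h.py <<'E'
def look(tag):
    T=pose(); im=cams.snapshot('wrist')[:,:,::-1]; np.save(f'pics/{tag}_T.npy',T); cv2.imwrite(f'pics/{tag}.png',im); return T
E
python3 -c "
from h import *
print(look('wR'),ctrl.sense()['joint_positions'])"
```

```text
[[ 9.56257350e-01  2.92525875e-01 -7.02235554e-04  1.89919005e-01]
 [ 2.92526715e-01 -9.56254876e-01  2.17562063e-03 -6.20906552e-01]
 [-3.50908445e-05 -2.28587588e-03 -9.99997387e-01  2.17624869e-01]
 [ 0.00000000e+00  0.00000000e+00  0.00000000e+00  1.00000000e+00]] [ 1.24746838  0.61567131 -0.01262443  1.42451567  0.00811698  1.10335596
 -0.0403916 ]
```

Emit:
apply_moves(
  deltas=[
    {"travel": [-0.01,0.04,0]},
    {"travel": [-0.01,0.04,0]},
    {"travel": [-0.01,0.04,0]},
    {"travel": [0,0.04,0]},
    {"travel": [0,0.04,0]},
  ],
)

```text
validation failed for argument at $.de...
```

Emit:
apply_moves(
  deltas=[
    {"travel": [0,0.03,0]},
    {"travel": [0,0,0]},
  ],
)

```text
validation failed for argument at $.de...
```

```bash
python3 -c "
from h import *
print(look('wD'),ctrl.sense()['joint_positions'])"
```

```text
[[ 9.56243808e-01  2.92570407e-01 -5.80123265e-04  1.89960217e-01]
 [ 2.92570982e-01 -9.56242097e-01  1.80919884e-03 -6.21009265e-01]
 [-2.54202452e-05 -1.89976242e-03 -9.99998195e-01  2.17768980e-01]
 [ 0.00000000e+00  0.00000000e+00  0.00000000e+00  1.00000000e+00]] [ 1.24750479  0.61557658 -0.0126007   1.42422751  0.00809566  1.1033555
 -0.04044241]
```

Emit:
apply_moves(
  deltas=[
    {"travel": [0,0.036,0],"rotation": [0,0,-0.06]},
    {"travel": [0,0.036,0],"rotation": [0,0,-0.06]},
    {"travel": [0,0.036,0],"rotation": [0,0,-0.06]},
    {"travel": [0,0.036,0],"rotation": [0,0,-0.06]},
    {"travel": [0,0.036,0],"rotation": [0,0,-0.06]},
  ],
)

```text
clock: 0.62
position: [0.1899, -0.4397, 0.2184]
ee_rot: [-3.141, -0.0, -0.006]
force: [0.0, 0.7, -0.9]
opening: 0.0929
finger_force: 0.0
```

Emit:
apply_moves(
  deltas=[
    {"travel": [0,0.036,0],"rotation": [0,0,-0.06]},
    {"travel": [0,0.036,0],"rotation": [0,0,-0.06]},
    {"travel": [0,0.036,0],"rotation": [0,0,-0.06]},
    {"travel": [0,0.013,0],"rotation": [0,0,-0.06]},
    {"travel": [0,0,0]},
  ],
)

```text
validation failed for argument at $.de...
```

```bash
python3 - <<'E'
from h import *
print(look('wL'),ctrl.sense()['clock'])
c=[]
for n,P in(('wL',(.51,.235,.04)),('wD',(.509,-.067,.01)),('wR',(.546,-.279,.03))):
    im=cv2.imread(f'pics/{n}.png');K,W=cam('wrist',np.load(f'pics/{n}_T.npy'))
    p=proj(K,W,np.array(P));x,y=[int(v) for v in p-[66,100]];x=max(0,min(x,560-133));y=max(0,min(y,220));print(n,p,x,y)
    c.append(cv2.resize(im[y:y+200,x:x+133],None,fx=2,fy=3 if 0 else 2,interpolation=cv2.INTER_CUBIC))
cv2.imwrite('pics/c2.png',np.hstack(c))
E
```

```text
[[ 9.99979935e-01 -6.33368751e-03  1.20995121e-04  1.89925763e-01]
 [-6.33374183e-03 -9.99979839e-01  4.53985130e-04 -4.39652738e-01]
 [ 1.18117281e-04 -4.54742373e-04 -9.99999890e-01  2.18437548e-01]
 [ 0.00000000e+00  0.00000000e+00  0.00000000e+00  1.00000000e+00]] 0.6667
wL [-678.83932906 -247.49681865] 0 0
wD [-367.65256692 -493.51794287] 0 0
wR [ -70.92946628 -481.97595595] 0 0
```

View pics/c2.png

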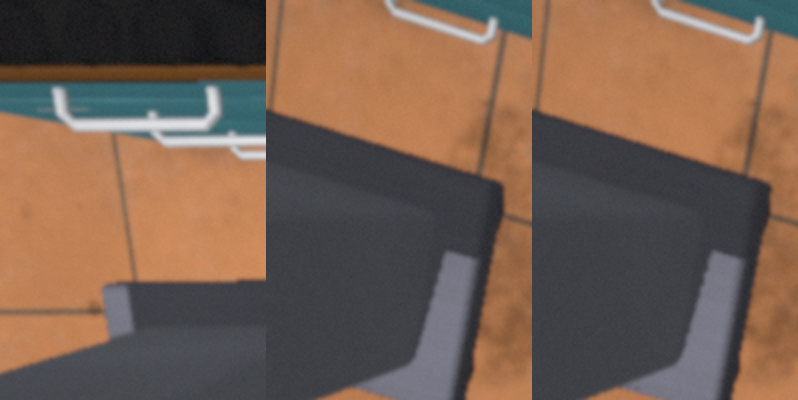

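The picture shows only floor and cart: each row needs both fields, so most of the rows were refused. Continuing from (0.19, -0.44).

Emit:
apply_moves(
  deltas=[
    {"travel": [0.035,0.015,0],"rotation": [0,0,0.025]},
    {"travel": [0.035,0.015,0],"rotation": [0,0,0.025]},
    {"travel": [0.035,0.015,0],"rotation": [0,0,0.025]},
    {"travel": [0.035,0.015,0],"rotation": [0,0,0.025]},
    {"travel": [0.035,0.015,0],"rotation": [0,0,0.025]},
  ],
)

```text
clock: 1.08
position: [0.3666, -0.3658, 0.2188]
ee_rot: [3.141, -0.0, 0.123]
force: [1.4, -0.7, -0.3]
opening: 0.0928
finger_force: 0.0
```

Emit:
apply_moves(
  deltas=[
    {"travel": [0.035,0.015,0],"rotation": [0,0,0.025]},
    {"travel": [0.035,0.015,0],"rotation": [0,0,0.025]},
    {"travel": [0.035,0.015,0],"rotation": [0,0,0.025]},
    {"travel": [0.035,0.015,0],"rotation": [0,0,0.025]},
    {"travel": [0.035,0.015,0],"rotation": [0,0,0.025]},
  ],
)

```text
clock: 1.5
position: [0.5417, -0.2907, 0.2185]
ee_rot: [-3.141, 0.0, 0.248]
force: [0.5, -0.8, -0.2]
opening: 0.0932
finger_force: 0.0
```

Emit:
apply_moves(
  deltas=[
    {"travel": [0.03,0.02,0],"rotation": [0,0,0.025]},
    {"travel": [0,0,0],"rotation": [0,0,0]},
    {"travel": [0,0,0],"rotation": [0,0,0]},
  ],
)

```text
clock: 1.75
position: [0.5719, -0.2688, 0.2178]
ee_rot: [-3.14, -0.0, 0.277]
force: [-0.2, -0.6, 0.2]
opening: 0.0931
finger_force: 0.0
```

```bash
python3 -c "
from h import *
print(look('wR'),ctrl.sense()['joint_positions'])"
```

```text
[[ 9.61789167e-01  2.73791040e-01 -2.54816002e-04  5.71943360e-01]
 [ 2.73791020e-01 -9.61787325e-01  1.90209174e-03 -2.68775188e-01]
 [ 2.75696874e-04 -1.89917756e-03 -9.99998159e-01  2.17757695e-01]
 [ 0.00000000e+00  0.00000000e+00  0.00000000e+00  1.00000000e+00]] [ 0.45212876  0.58692522 -0.07312616  1.480551    0.04652542  1.07724777
 -0.92838863]
```

Emit:
apply_moves(
  deltas=[
    {"travel": [-0.01,0.038,0],"rotation": [0,0,0]},
    {"travel": [-0.01,0.038,0],"rotation": [0,0,0]},
    {"travel": [-0.01,0.038,0],"rotation": [0,0,0]},
    {"travel": [0,0.038,0],"rotation": [0,0,0]},
    {"travel": [0,0.038,0],"rotation": [0,0,0]},
  ],
)

```text
clock: 2.22
position: [0.5382, -0.0828, 0.2191]
ee_rot: [3.14, 0.001, 0.267]
force: [0.8, 0.5, 0.1]
opening: 0.0928
finger_force: 0.0
```

Emit:
apply_moves(
  deltas=[
    {"travel": [0,0.02,0],"rotation": [0,0,0]},
    {"travel": [0,0,0],"rotation": [0,0,0]},
    {"travel": [0,0,0],"rotation": [0,0,0]},
  ],
)

```text
clock: 2.47
position: [0.5393, -0.0624, 0.219]
ee_rot: [3.141, 0.0, 0.272]
force: [0.9, -0.5, 0.1]
opening: 0.0929
finger_force: 0.0
```

```bash
python3 -c "
from h import *
print(look('wD'),ctrl.sense()['joint_positions'])"
```

```text
[[ 9.63302704e-01  2.68417372e-01 -1.24618301e-04  5.39326400e-01]
 [ 2.68417063e-01 -9.63302124e-01 -1.13954790e-03 -6.23909984e-02]
 [-4.25919526e-04  1.06427989e-03 -9.99999343e-01  2.18982696e-01]
 [ 0.00000000e+00  0.00000000e+00  0.00000000e+00  1.00000000e+00]] [ 0.14078783  0.44955241 -0.09451391  1.73367078  0.05255066  0.96076506
 -1.27647833]
```

Emit:
apply_moves(
  deltas=[
    {"travel": [0,0.036,0],"rotation": [0,0,-0.06]},
    {"travel": [0,0.036,0],"rotation": [0,0,-0.06]},
    {"travel": [0,0.036,0],"rotation": [0,0,-0.06]},
    {"travel": [0,0.036,0],"rotation": [0,0,-0.06]},
    {"travel": [0,0.036,0],"rotation": [0,0,-0.06]},
  ],
)

```text
clock: 2.93
position: [0.5408, 0.1161, 0.2187]
ee_rot: [3.14, -0.001, -0.038]
force: [0.8, 0.5, 0.3]
opening: 0.0925
finger_force: 0.0
```

Emit:
apply_moves(
  deltas=[
    {"travel": [0,0.036,0],"rotation": [0,0,-0.06]},
    {"travel": [0,0.036,0],"rotation": [0,0,-0.06]},
    {"travel": [0,0.036,0],"rotation": [0,0,-0.06]},
    {"travel": [0,0,0],"rotation": [0,0,-0.03]},
    {"travel": [0,0,0],"rotation": [0,0,0]},
  ],
)

```text
clock: 3.35
position: [0.5406, 0.2264, 0.2183]
ee_rot: [3.141, -0.0, -0.238]
force: [-0.5, -1.2, 0.3]
opening: 0.093
finger_force: 0.0
```

```bash
python3 - <<'E'
from h import *
print(look('wL'),ctrl.sense()['clock'])
c=[]
for n,P in(('wL',(.51,.235,.04)),('wD',(.509,-.067,.01)),('wR',(.546,-.279,.03))):
    im=cv2.imread(f'pics/{n}.png');K,W=cam('wrist',np.load(f'pics/{n}_T.npy'))
    p=proj(K,W,np.array(P));x,y=[int(v) for v in p-[66,100]];x=max(0,min(x,560-133));y=max(0,min(y,220));print(n,p,x,y)
    c.append(cv2.resize(im[y:y+200,x:x+133],None,fx=2,fy=2,interpolation=cv2.INTER_CUBIC))
cv2.imwrite('pics/c3.png',np.hstack(c))
E
```

```text
[[ 9.71805185e-01 -2.35785236e-01  6.80737574e-05  5.40597451e-01]
 [-2.35785101e-01 -9.71804869e-01 -8.25977389e-04  2.26433977e-01]
 [ 2.60907682e-04  7.86638331e-04 -9.99999657e-01  2.18260670e-01]
 [ 0.00000000e+00  0.00000000e+00  0.00000000e+00  1.00000000e+00]] 3.4
wL [271.47307219 219.25560557] 205 119
wD [268.96478016 209.20411134] 202 109
wR [275.92896737 212.49198439] 209 112
```

View pics/c3.png

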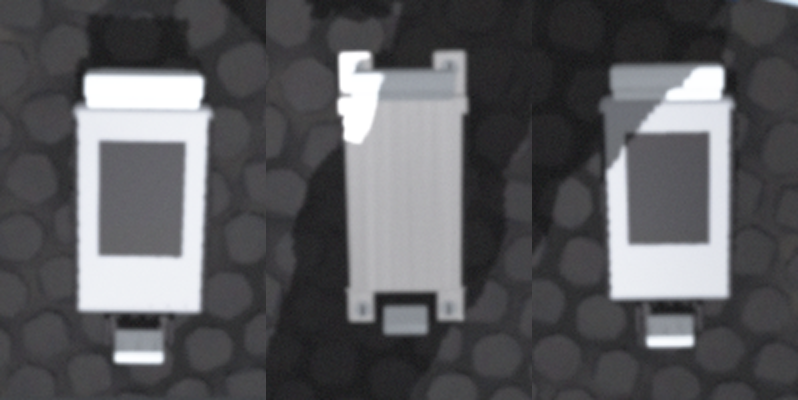

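L (left crop) has the larger scale: its hook is 59 px wide vs 56 for R, so L is the deep case, R the shallow one, dock in between. I'll fit the known edges to the image gradients and overlay the result.

```bash
cat >> h.py <<'E'
def segs(D,dock):
    h,l=D+.0125,D+.022
    s=[((.0555,-.025,h),(.0555,.025,h)),((.056,-.025,h),(.0615,-.025,h)),((.056,.025,h),(.0615,.025,h)),
     ((-.066,-.011,l),(-.066,.011,l)),((-.061,-.011,l),(-.061,.011,l)),((-.066,-.011,l),(-.061,-.011,l)),((-.066,.011,l),(-.061,.011,l)),
     ((-.048,-.032,D+.004),(.044,-.032,D+.004)),((-.048,.032,D+.004),(.044,.032,D+.004))]
    return s+[((-.052,a*.016,D),(-.052,a*.03,D)) for a in(-1,1)]
def world(p,P,z0): 
    c,s=np.cos(p[2]),np.sin(p[2]); return np.array([p[0]+c*P[0]-s*P[1],p[1]+s*P[0]+c*P[1],z0+P[2]])
def fit(tag,D,p0,dock=False,z0=0):
    from scipy.optimize import differential_evolution as de
    from scipy.ndimage import map_coordinates as mc
    im=cv2.imread(f'pics/{tag}.png');K,W=cam('wrist',np.load(f'pics/{tag}_T.npy'))
    g=cv2.cvtColor(im,cv2.COLOR_BGR2GRAY).astype(float);g=np.log(g+15)*60
    g=cv2.GaussianBlur(g,(0,0),.8);m=np.minimum(np.hypot(cv2.Sobel(g,-1,1,0),cv2.Sobel(g,-1,0,1)),150)
    S=segs(D,dock)
    def c(p):
        t=0
        for a,b in S:
            q=np.array([proj(K,W,world(p,np.array(a)+(np.array(b)-a)*k,z0)) for k in np.linspace(.05,.95,9)])
            t-=mc(m,[q[:,1],q[:,0]],order=1).mean()
        return t/len(S)
    r=de(c,[(p0[0]-.012,p0[0]+.012),(p0[1]-.012,p0[1]+.012),(p0[2]-.07,p0[2]+.07)],seed=1,maxiter=40,popsize=10)
    ctr=proj(K,W,world(r.x,np.array([0,0,D]),z0));f=3.4
    x,y=[int(v) for v in ctr-[39,85]]; x=max(x-0,0);y=max(y,0)
    o=cv2.resize(im[y:y+170,x:x+78],None,fx=f,fy=f,interpolation=cv2.INTER_CUBIC)
    for a,b in S:
        A,B=[tuple(int(v) for v in (proj(K,W,world(r.x,np.array(e),z0))-[x,y]+.5)*f) for e in(a,b)]
        cv2.line(o,A,B,(0,0,255),1)
    print(tag,r.x.round(4),r.fun); return r.x,o
E
python3 - <<'E'
from h import *
o=[fit('wL',.052,(.51,.235,-.235)),fit('wD',.014,(.509,-.067,.25),True),fit('wR',.036,(.546,-.279,.29))]
im=np.hstack([a[1] for a in o]);print(im.shape);cv2.imwrite('pics/c4.png',im[:600])
E
```

```text
wL [ 0.5085  0.2319 -0.2551] -98.41077442467923
wD [ 0.5131 -0.0704  0.2339] -71.19029812645577
wR [ 0.5487 -0.2787  0.2907] -103.68032499788116
(578, 795, 3)
```

View pics/c4.png

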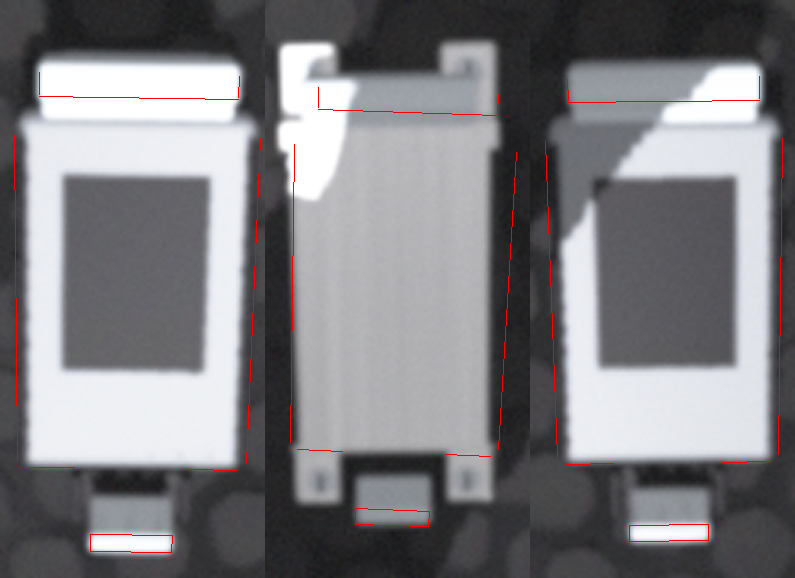

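Overlay: latch and front edges match well for both cases (L, R), and the white lid is the area between dark rims (±29 mm); on the dock the fit is yawed off by ~0.04. Refit with the rim inner edges as side lines.

```bash
sed -i 's/((-.048,-.032,D+.004),(.044,-.032,D+.004)),((-.048,.032,D+.004),(.044,.032,D+.004))/((-.048,-.0295,D),(.044,-.0295,D)),((-.048,.0295,D),(.044,.0295,D))/' h.py
python3 - <<'E'
from h import *
o=[fit('wL',.052,(.51,.235,-.245)),fit('wD',.014,(.512,-.069,.265),True),fit('wR',.036,(.548,-.279,.29))]
im=np.hstack([a[1] for a in o]);cv2.imwrite('pics/c5.png',im[:600])
E
```

```text
wL [ 0.5084  0.232  -0.2544] -120.54480091236424
wD [ 0.5227 -0.0627  0.3264] -81.57588318180927
wR [ 0.5488 -0.2788  0.2921] -122.35343348072514
```

View pics/c5.png

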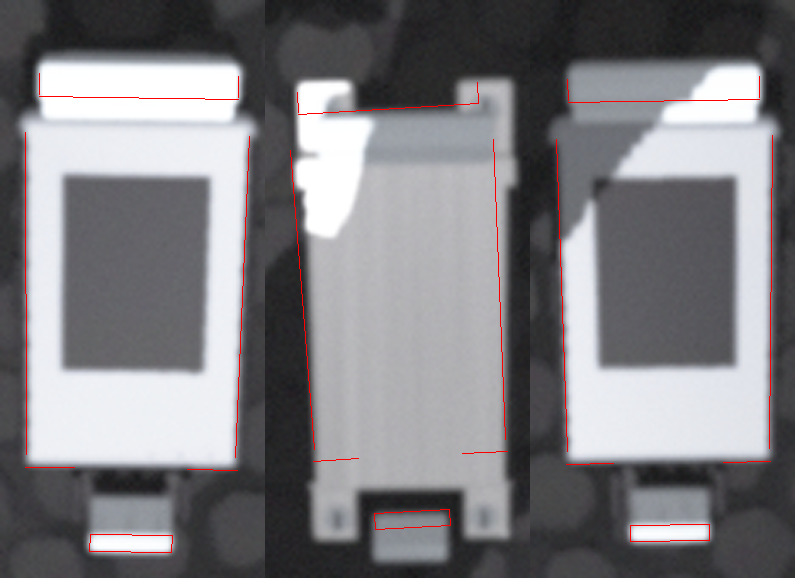

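```bash
python3 - <<'E'
from h import *
K,W=cam('wrist',np.load('pics/wD_T.npy')); p=(.5131,-.0704,.2339);f=3.4
off=np.array([int(v) for v in proj(K,W,world(p,np.array([0,0,.014]),0))-[39,85]])
P=lambda u,v,z:ray(K,W,np.array([u-265,v])/f-.5+off,z)[:2]
a=(P(290,160,.014)+P(492,160,.014))/2;b=(P(297,430,.014)+P(492,430,.014))/2
fr=P(394,452,.014);la=P(392.5,524,.036);l2=P(392.5,477,.022);ta=(P(280,130,.014)+P(498,130,.014))/2
d=a-b;yaw=np.arctan2(d[1],d[0]);u=np.array([np.cos(yaw),np.sin(yaw)]);n=np.array([-u[1],u[0]])
print('yaw',yaw,a,b,'widths',np.linalg.norm(P(290,160,.014)-P(492,160,.014)),np.linalg.norm(P(297,430,.014)-P(492,430,.014)))
for nm,q,x in(('front',fr,-.052),('latch',la,-.066),('nose',l2,-.0555),('tabs',ta,0),('hook',P(390,125,.0265),.0555)):print(nm,'along',(q@u-x),'lat',q@n)
print('a,b lat',a@n,'tool yaw',np.arctan2(W[1,0],W[0,0]))
im=cv2.imread('pics/wD.png',0)
for r in(150,200,240): print(r,im[off[1]+int(r/f),off[0]:off[0]+78].tolist()) if r==240 else 0
print(im[off[1]+30:off[1]+165:1,off[0]+54].tolist(),im[off[1]+10:off[1]+165:1,off[0]+37].tolist())
E
```

```text
yaw 0.2823636221725127 [ 0.55091723 -0.05715235] [ 0.46996983 -0.08063642] widths 0.05902140713918302 0.0603877923257235
front along 0.47357981554405454 lat -0.20814034213857344
latch along 0.4736664617449928 lat -0.2075601155193613
nose along 0.47216771160782056 lat -0.20763412361051878
tabs along 0.5219627483425708 lat -0.20792209734183018
hook along 0.46962705339897204 lat -0.2083072891063212
a,b lat -0.20838920288604235 tool yaw -1.2997156141856974
240 [40, 37, 36, 40, 37, 38, 52, 90, 140, 169, 180, 184, 183, 184, 181, 182, 181, 180, 186, 184, 186, 183, 182, 182, 181, 180, 184, 182, 184, 182, 180, 180, 179, 180, 179, 177, 180, 178, 178, 177, 178, 179, 178, 178, 178, 178, 180, 180, 180, 180, 179, 178, 176, 179, 178, 180, 183, 182, 182, 181, 182, 179, 181, 179, 166, 135, 86, 50, 40, 38, 33, 31, 32, 31, 30, 31, 27, 32]
[160, 160, 153, 152, 153, 156, 163, 172, 186, 187, 186, 188, 186, 186, 184, 182, 184, 185, 183, 184, 182, 184, 183, 181, 183, 184, 183, 182, 182, 181, 181, 181, 181, 180, 180, 182, 180, 180, 181, 179, 178, 179, 179, 178, 180, 179, 179, 179, 178, 178, 179, 177, 178, 17
[... 435 characters left out ...]
87, 116, 138, 155, 160, 160, 160, 163, 160, 162, 158, 155, 151, 152, 156, 161, 173, 180, 186, 185, 185, 186, 184, 184, 184, 186, 184, 185, 183, 184, 183, 184, 183, 183, 181, 181, 182, 181, 183, 179, 182, 181, 180, 182, 181, 179, 180, 179, 179, 178, 178, 179, 179, 179, 179, 178, 177, 179, 176, 177, 178, 178, 178, 178, 177, 177, 179, 178, 176, 175, 177, 177, 176, 178, 175, 175, 175, 177, 176, 176, 176, 177, 176, 175, 176, 177, 175, 176, 177, 175, 175, 175, 176, 174, 177, 175, 176, 175, 175, 176, 174, 177, 177, 177, 177, 177, 176, 177, 173, 174, 164, 132, 84, 44, 35, 35, 32, 42, 76, 111, 132, 141, 142, 139, 138, 139, 142, 142, 149, 153, 151, 142, 123, 82, 51, 28, 26, 31, 29, 29, 30, 31, 33, 30]
```

Dock: centre ≈ (0.512, −0.068), yaw 0.282. Deep case (0.508, 0.232, −0.254). Grasp the deep one.

Emit:
apply_moves(
  deltas=[
    {"travel": [-0.011,0.002,-0.035],"rotation": [0,0,-0.016]},
    {"travel": [-0.011,0.002,-0.035],"rotation": [0,0,0]},
    {"travel": [-0.01,0.0016,-0.035],"rotation": [0,0,0]},
    {"travel": [0,0,-0.035],"rotation": [0,0,0]},
    {"travel": [0,0,-0.035],"rotation": [0,0,0]},
  ],
  fingers=1,
)

```text
clock: 3.82
position: [0.5092, 0.228, 0.0428]
ee_rot: [3.14, -0.002, -0.259]
force: [0.5, -0.2, -0.2]
opening: 0.093
finger_force: 0.0
```

Emit:
apply_moves(
  deltas=[
    {"travel": [0,0,-0.015],"rotation": [0,0,0]},
    {"travel": [0,0,-0.011],"rotation": [0,0,0]},
    {"travel": [0,0,0],"rotation": [0,0,0]},
    {"travel": [0,0,0],"rotation": [0,0,0]},
  ],
)

```text
clock: 4.15
position: [0.5094, 0.2302, 0.0181]
ee_rot: [3.141, -0.001, -0.257]
force: [0.3, 0.2, 0.7]
opening: 0.0927
finger_force: 0.0
```

Emit:
apply_moves(
  deltas=[
    {"travel": [0,0,0],"rotation": [0,0,0]},
    {"travel": [0,0,0],"rotation": [0,0,0]},
    {"travel": [0,0,0],"rotation": [0,0,0]},
    {"travel": [0,0,0],"rotation": [0,0,0]},
    {"travel": [0,0,0],"rotation": [0,0,0]},
  ],
  fingers=0,
  squeeze=40,
)

```text
clock: 4.57
position: [0.5084, 0.2323, 0.0183]
ee_rot: [-3.141, -0.001, -0.254]
force: [0.5, 0.2, 0.4]
opening: 0.0638
finger_force: 0.0
```

Emit:
apply_moves(
  deltas=[
    {"travel": [0,0,0],"rotation": [0,0,0]},
    {"travel": [0,0,0],"rotation": [0,0,0]},
    {"travel": [0,0,0.03],"rotation": [0,0,0]},
    {"travel": [0,0,0.035],"rotation": [0,0,0]},
    {"travel": [0,0,0.035],"rotation": [0,0,0]},
  ],
)

```text
clock: 4.98
position: [0.5064, 0.2313, 0.117]
ee_rot: [3.138, 0.004, -0.254]
force: [1.1, 0.1, -4.2]
opening: 0.0637
finger_force: 40.0
```

Emit:
apply_moves(
  deltas=[
    {"travel": [0,-0.03,0],"rotation": [0,0,0.0536]},
    {"travel": [0,-0.03,0],"rotation": [0,0,0.0536]},
    {"travel": [0,-0.03,0],"rotation": [0,0,0.0536]},
    {"travel": [0,-0.03,0],"rotation": [0,0,0.0536]},
    {"travel": [0,-0.03,0],"rotation": [0,0,0.0536]},
  ],
)

```text
clock: 5.4
position: [0.5068, 0.0805, 0.1168]
ee_rot: [3.141, 0.002, 0.017]
force: [0.6, 0.5, -3.5]
opening: 0.0639
finger_force: 40.0
```

Emit:
apply_moves(
  deltas=[
    {"travel": [0,-0.03,0],"rotation": [0,0,0.0536]},
    {"travel": [0,-0.03,0],"rotation": [0,0,0.0536]},
    {"travel": [0,-0.03,0],"rotation": [0,0,0.0536]},
    {"travel": [0,-0.03,0],"rotation": [0,0,0.0536]},
    {"travel": [-0.002,-0.032,0],"rotation": [0,0,0.0536]},
  ],
)

```text
clock: 5.82
position: [0.5053, -0.0709, 0.1168]
ee_rot: [-3.14, 0.001, 0.285]
force: [0.0, 0.7, -3.9]
opening: 0.0638
finger_force: 40.0
```

Emit:
apply_moves(
  deltas=[
    {"travel": [0,0,0],"rotation": [-0.0223,0.0769,0]},
    {"travel": [0,0,0],"rotation": [-0.0223,0.0769,0]},
    {"travel": [0,0,0],"rotation": [-0.0222,0.0768,0]},
    {"travel": [0,0,0],"rotation": [0,0,0]},
    {"travel": [0,0,0],"rotation": [0,0,0]},
  ],
)

```text
clock: 6.23
position: [0.506, -0.0692, 0.1163]
ee_rot: [-3.14, 0.24, 0.283]
force: [-0.7, -0.4, -3.6]
opening: 0.0639
finger_force: 40.0
```

```bash
python3 - <<'E'
from h import *
T=look('wG'); s=ctrl.sense(); print(T.round(4),s['force'],s['finger_force'],s['opening'],s['joint_positions'])
# tool pose in dock frame
cv2.imwrite('pics/wG2.png',cv2.resize(cv2.imread('pics/wG.png'),(800,600)))
E
```

```text
[[ 0.9326  0.2794 -0.2286  0.506 ]
 [ 0.2717 -0.9602 -0.0654 -0.0692]
 [-0.2378 -0.0012 -0.9713  0.1163]
 [ 0.      0.      0.      1.    ]] [-0.36377927 -0.55738845 -4.70207162] 39.99896585941315 0.06381979315187998 [ 0.13302566  0.63825073 -0.13717216  1.7545101   0.17988351  0.99321271
 -1.39170496]
```

View pics/wG2.png

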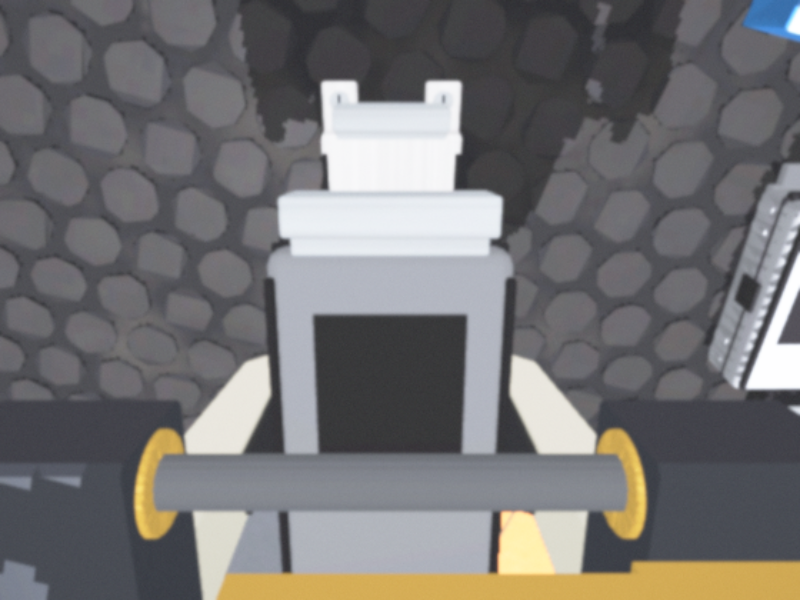

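The picture shows case hook (centre column ~390) and dock hook tabs (~391) aligned. Lower to the deck and feel for it.

Emit:
apply_moves(
  deltas=[
    {"travel": [0,0,-0.03],"rotation": [0,0,0]},
    {"travel": [0,0,-0.028],"rotation": [0,0,0]},
    {"travel": [0,0,0],"rotation": [0,0,0]},
    {"travel": [0,0,-0.004],"rotation": [0,0,0]},
    {"travel": [0,0,0],"rotation": [0,0,0]},
  ],
)

```text
clock: 6.7
position: [0.5059, -0.0703, 0.0562]
ee_rot: [3.141, 0.239, 0.281]
force: [-0.1, 0.3, -3.1]
opening: 0.064
finger_force: 40.0
```

Emit:
apply_moves(
  deltas=[
    {"travel": [0,0,-0.003],"rotation": [0,0,0]},
    {"travel": [0,0,0],"rotation": [0,0,0]},
  ],
)

```text
clock: 6.87
position: [0.5068, -0.07, 0.0536]
ee_rot: [3.141, 0.238, 0.282]
force: [0.5, -0.1, -4.3]
opening: 0.064
finger_force: 40.0
```

Emit:
apply_moves(
  deltas=[
    {"travel": [0,0,-0.002],"rotation": [0,0,0]},
    {"travel": [0,0,0],"rotation": [0,0,0]},
  ],
)

```text
clock: 7.03
position: [0.5064, -0.07, 0.0511]
ee_rot: [3.141, 0.239, 0.282]
force: [-0.2, -0.1, -3.5]
opening: 0.0637
finger_force: 40.0
```

Emit:
apply_moves(
  deltas=[
    {"travel": [0,0,-0.0015],"rotation": [0,0,0]},
    {"travel": [0,0,0],"rotation": [0,0,0]},
  ],
)

```text
clock: 7.2
position: [0.5061, -0.07, 0.0492]
ee_rot: [3.142, 0.24, 0.282]
force: [-0.0, 0.1, -3.5]
opening: 0.0639
finger_force: 40.0
```

Emit:
apply_moves(
  deltas=[
    {"travel": [0,0,-0.0012],"rotation": [0,0,0]},
    {"travel": [0,0,0],"rotation": [0,0,0]},
  ],
)

```text
clock: 7.37
position: [0.506, -0.0699, 0.0478]
ee_rot: [-3.141, 0.24, 0.282]
force: [-0.2, 0.5, -3.7]
opening: 0.0638
finger_force: 40.0
```

Emit:
apply_moves(
  deltas=[
    {"travel": [0,0,-0.001],"rotation": [0,0,0]},
    {"travel": [0,0,0],"rotation": [0,0,0]},
  ],
)

```text
clock: 7.53
position: [0.506, -0.0699, 0.0468]
ee_rot: [-3.141, 0.24, 0.282]
force: [0.1, -0.4, -3.4]
opening: 0.0635
finger_force: 40.0
```

Emit:
apply_moves(
  deltas=[
    {"travel": [0,0,-0.0008],"rotation": [0,0,0]},
    {"travel": [0,0,0],"rotation": [0,0,0]},
  ],
)

```text
clock: 7.7
position: [0.506, -0.0699, 0.046]
ee_rot: [-3.141, 0.24, 0.282]
force: [-0.6, 0.2, -4.6]
opening: 0.0644
finger_force: 40.0
```

Emit:
apply_moves(
  deltas=[
    {"travel": [0,0,-0.0006],"rotation": [0,0,0]},
    {"travel": [0,0,0],"rotation": [0,0,0]},
  ],
)

```text
clock: 7.87
position: [0.5061, -0.0699, 0.0457]
ee_rot: [3.142, 0.24, 0.282]
force: [-0.9, -0.5, -2.5]
opening: 0.0633
finger_force: 40.0
```

Emit:
apply_moves(
  deltas=[
    {"travel": [0,0,-0.0006],"rotation": [0,0,0]},
    {"travel": [0,0,0],"rotation": [0,0,0]},
  ],
)

```text
clock: 8.03
position: [0.5061, -0.07, 0.0455]
ee_rot: [3.141, 0.24, 0.282]
force: [-1.9, -0.1, 2.1]
opening: 0.0637
finger_force: 40.0
```

Emit:
apply_moves(
  deltas=[
    {"travel": [0,0,0.0015],"rotation": [0,0,0]},
    {"travel": [0.0038,0.0011,0],"rotation": [0,0,0]},
    {"travel": [0.0038,0.0011,0],"rotation": [0,0,0]},
    {"travel": [0,0,0],"rotation": [0,0,0]},
  ],
)

```text
clock: 8.37
position: [0.5151, -0.0672, 0.0462]
ee_rot: [-3.141, 0.238, 0.282]
force: [0.8, -0.4, -3.1]
opening: 0.0639
finger_force: 40.0
```

Emit:
apply_moves(
  deltas=[
    {"travel": [0.0019,0.0006,0],"rotation": [0,0,0]},
    {"travel": [0,0,0],"rotation": [0,0,0]},
  ],
)

```text
clock: 8.53
position: [0.516, -0.0669, 0.0462]
ee_rot: [-3.141, 0.24, 0.282]
force: [0.2, -0.0, -3.8]
opening: 0.0637
finger_force: 40.0
```

Emit:
apply_moves(
  deltas=[
    {"travel": [0.0014,0.0004,0],"rotation": [0,0,0]},
    {"travel": [0,0,0],"rotation": [0,0,0]},
  ],
)

```text
clock: 8.7
position: [0.5172, -0.0667, 0.0463]
ee_rot: [-3.142, 0.24, 0.282]
force: [0.8, -0.1, -4.2]
opening: 0.0644
finger_force: 40.0
```

Emit:
apply_moves(
  deltas=[
    {"travel": [0.0012,0.0003,0],"rotation": [0,0,0]},
    {"travel": [0,0,0],"rotation": [0,0,0]},
  ],
)

```text
clock: 8.87
position: [0.5184, -0.0664, 0.0464]
ee_rot: [3.142, 0.24, 0.282]
force: [0.8, 0.6, -3.0]
opening: 0.0641
finger_force: 40.0
```

Emit:
apply_moves(
  deltas=[
    {"travel": [0.001,0.0003,0],"rotation": [0,0,0]},
    {"travel": [0,0,0],"rotation": [0,0,0]},
  ],
)

```text
clock: 9.03
position: [0.5191, -0.0662, 0.0464]
ee_rot: [3.142, 0.241, 0.282]
force: [-0.1, 0.8, -3.5]
opening: 0.0638
finger_force: 40.0
```

Emit:
apply_moves(
  deltas=[
    {"travel": [0.001,0.0003,0],"rotation": [0,0,0]},
    {"travel": [0,0,0],"rotation": [0,0,0]},
  ],
)

```text
clock: 9.2
position: [0.5192, -0.0662, 0.0464]
ee_rot: [-3.141, 0.243, 0.282]
force: [-3.0, -0.7, -2.2]
opening: 0.0635
finger_force: 40.0
```

Tongue is against the wall (dock x as expected). Now tip the front down to ~0.11 rad about the tongue, keeping a light push rearward.

Emit:
apply_moves(
  deltas=[
    {"travel": [-0.0007,-0.0002,-0.0025],"rotation": [0.012,-0.0416,0]},
    {"travel": [-0.0007,-0.0002,-0.0025],"rotation": [0.012,-0.0416,0]},
    {"travel": [-0.0006,-0.0002,-0.0024],"rotation": [0.012,-0.0416,0]},
    {"travel": [0,0,0],"rotation": [0,0,0]},
  ],
)

```text
clock: 9.53
position: [0.5164, -0.0671, 0.0392]
ee_rot: [-3.141, 0.111, 0.28]
force: [-2.7, -0.8, -3.1]
opening: 0.0639
finger_force: 40.0
```

Emit:
apply_moves(
  deltas=[
    {"travel": [0.001,0.0003,0],"rotation": [0,0,0]},
    {"travel": [0,0,0],"rotation": [0,0,0]},
  ],
)

```text
clock: 9.7
position: [0.5166, -0.0671, 0.039]
ee_rot: [-3.141, 0.118, 0.281]
force: [-5.9, -1.8, 1.3]
opening: 0.0636
finger_force: 40.0
```

Emit:
apply_moves(
  deltas=[
    {"travel": [0,0,0],"rotation": [0,0,0]},
    {"travel": [0,0,0],"rotation": [0,0,0]},
    {"travel": [0,0,0],"rotation": [0,0,0]},
    {"travel": [0,0,0],"rotation": [0,0,0]},
  ],
  fingers=1,
)

```text
clock: 10.03
position: [0.5209, -0.0656, 0.0395]
ee_rot: [3.141, 0.107, 0.283]
force: [0.1, 0.2, -1.1]
opening: 0.0857
finger_force: 0.0
```

Emit:
apply_moves(
  deltas=[
    {"travel": [0,0,0.03],"rotation": [0,0,0]},
    {"travel": [0,0,0.03],"rotation": [0,0,0]},
    {"travel": [0,0,0.02],"rotation": [0,0,0]},
    {"travel": [-0.019,-0.0053,0],"rotation": [0.0153,-0.053,0]},
    {"travel": [-0.019,-0.0053,0],"rotation": [0.0153,-0.053,0]},
  ],
  fingers=1,
)

```text
clock: 10.45
position: [0.4848, -0.0758, 0.1209]
ee_rot: [3.139, -0.01, 0.284]
force: [0.3, -1.6, -0.5]
opening: 0.0927
finger_force: 0.0
```

Emit:
apply_moves(
  deltas=[
    {"travel": [0,0,0],"rotation": [0,0,0]},
    {"travel": [0,0,0],"rotation": [0,0,0]},
    {"travel": [0,0,0],"rotation": [0,0,0]},
    {"travel": [0,0,0],"rotation": [0,0,0]},
    {"travel": [0,0,0],"rotation": [0,0,0]},
  ],
  fingers=0,
)

```text
clock: 10.87
position: [0.4828, -0.0762, 0.1191]
ee_rot: [3.141, -0.002, 0.283]
force: [-0.5, 0.1, -0.3]
opening: 0.0637
finger_force: 0.0
```

Emit:
apply_moves(
  deltas=[
    {"travel": [0,0,0],"rotation": [0,0,0]},
    {"travel": [0,0,0],"rotation": [0,0,0]},
    {"travel": [0,0,0],"rotation": [0,0,0]},
  ],
)

```text
clock: 11.12
position: [0.4816, -0.0765, 0.1189]
ee_rot: [3.142, -0.0, 0.282]
force: [-1.3, -0.3, 0.3]
opening: 0.044
finger_force: 0.0
```

```bash
python3 - <<'E'
from h import *
T=look('wP'); s=ctrl.sense(); print(T.round(4),s['force'],s['opening'])
for n in('scene',):
    im=cams.snapshot(n)[:,:,::-1]; K,W=cam(n); u,v=[int(q) for q in proj(K,W,np.array([.512,-.068,.05]))]
    a=cv2.resize(im[v-75:v+75,u-50:u+50],(400,600),interpolation=cv2.INTER_CUBIC)
b=cv2.resize(cv2.imread('pics/wP.png')[:,130:410],(400,600),interpolation=cv2.INTER_CUBIC)
cv2.imwrite('pics/c6.png',np.hstack([a,b]))
E
```

```text
[[ 9.604e-01  2.785e-01  2.000e-04  4.816e-01]
 [ 2.785e-01 -9.604e-01  0.000e+00 -7.650e-02]
 [ 2.000e-04  1.000e-04 -1.000e+00  1.189e-01]
 [ 0.000e+00  0.000e+00  0.000e+00  1.000e+00]] [0.33845236 0.53493288 0.36021261] 0.04019008589326573
```

View pics/c6.png

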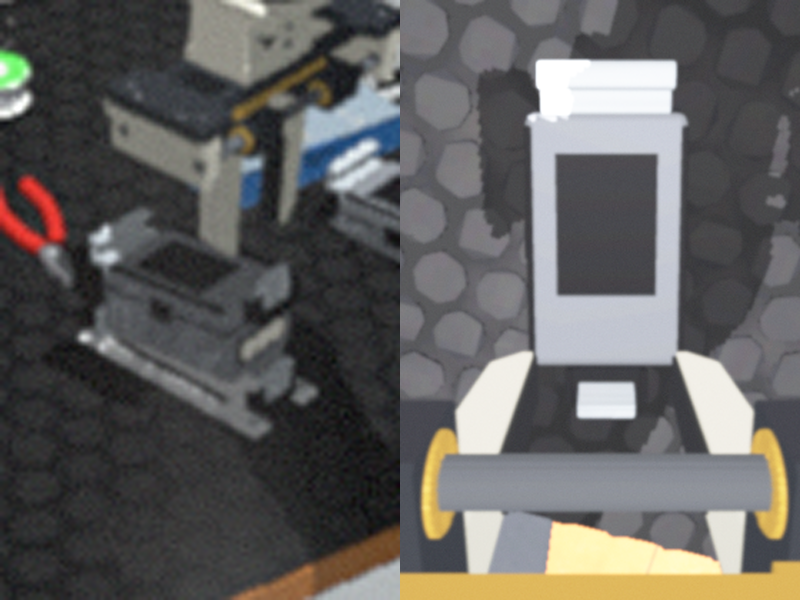

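The pictures show the deep case sitting in the dock hook with its front a bit high on the latch ramp, aligned. Shut the fingers and press down at 35 mm in front of centre.

Emit:
apply_moves(
  deltas=[
    {"travel": [-0.003,-0.001,0],"rotation": [0,0,0]},
    {"travel": [0,0,0],"rotation": [0,0,0]},
    {"travel": [0,0,0],"rotation": [0,0,0]},
    {"travel": [0,0,0],"rotation": [0,0,0]},
    {"travel": [0,0,0],"rotation": [0,0,0]},
  ],
)

```text
clock: 11.63
position: [0.4783, -0.0778, 0.1191]
ee_rot: [3.141, -0.0, 0.282]
force: [-0.8, -0.2, -0.6]
opening: 0.0035
finger_force: 0.0
```

Emit:
apply_moves(
  deltas=[
    {"travel": [0,0,-0.02],"rotation": [0,0,0]},
    {"travel": [0,0,-0.014],"rotation": [0,0,0]},
    {"travel": [0,0,-0.004],"rotation": [0,0,0]},
    {"travel": [0,0,0],"rotation": [0,0,0]},
    {"travel": [0,0,0],"rotation": [0,0,0]},
  ],
)

```text
clock: 12.05
position: [0.4784, -0.0777, 0.0813]
ee_rot: [3.141, -0.0, 0.282]
force: [0.1, -0.8, 0.9]
opening: 0.0003
finger_force: 0.0
```

Emit:
apply_moves(
  deltas=[
    {"travel": [0,0,-0.002],"rotation": [0,0,0]},
    {"travel": [0,0,-0.002],"rotation": [0,0,0]},
    {"travel": [0,0,0],"rotation": [0,0,0]},
  ],
)

```text
clock: 12.3
position: [0.4786, -0.0779, 0.0775]
ee_rot: [3.141, -0.001, 0.282]
force: [-0.7, 0.4, 3.0]
opening: 0.0005
finger_force: 0.9
```

Emit:
apply_moves(
  deltas=[
    {"travel": [0,0,-0.002],"rotation": [0,0,0]},
    {"travel": [0,0,0],"rotation": [0,0,0]},
  ],
)

```text
clock: 12.47
position: [0.4775, -0.0782, 0.0754]
ee_rot: [3.141, 0.001, 0.281]
force: [-1.0, -1.6, 3.3]
opening: 0.0005
finger_force: 1.9
```

Emit:
apply_moves(
  deltas=[
    {"travel": [0,0,-0.0015],"rotation": [0,0,0]},
    {"travel": [0,0,0],"rotation": [0,0,0]},
  ],
)

```text
clock: 12.63
position: [0.4768, -0.0785, 0.0739]
ee_rot: [3.141, 0.003, 0.281]
force: [-3.0, -1.1, 5.1]
opening: 0.0002
finger_force: 2.8
```

Emit:
apply_moves(
  deltas=[
    {"travel": [0,0,-0.0015],"rotation": [0,0,0]},
    {"travel": [0,0,0],"rotation": [0,0,0]},
  ],
)

```text
clock: 12.8
position: [0.4781, -0.0779, 0.0721]
ee_rot: [3.141, -0.001, 0.281]
force: [-0.5, -0.4, -0.0]
opening: 0.0005
finger_force: 0.0
```

Emit:
apply_moves(
  deltas=[
    {"travel": [0,0,-0.0015],"rotation": [0,0,0]},
    {"travel": [0,0,0],"rotation": [0,0,0]},
  ],
)

```text
clock: 12.97
position: [0.4787, -0.0776, 0.0704]
ee_rot: [3.141, -0.001, 0.282]
force: [0.3, -0.9, 0.3]
opening: 0.0008
finger_force: 0.3
```

Emit:
apply_moves(
  deltas=[
    {"travel": [0,0,-0.0015],"rotation": [0,0,0]},
    {"travel": [0,0,0],"rotation": [0,0,0]},
  ],
)

```text
clock: 13.13
position: [0.478, -0.0778, 0.0688]
ee_rot: [3.141, 0.0, 0.282]
force: [-0.4, -0.6, 0.6]
opening: 0.0004
finger_force: 0.3
```

Emit:
apply_moves(
  deltas=[
    {"travel": [0,0,-0.0015],"rotation": [0,0,0]},
    {"travel": [0,0,0],"rotation": [0,0,0]},
  ],
)

```text
clock: 13.3
position: [0.4782, -0.0776, 0.0672]
ee_rot: [-3.142, -0.0, 0.282]
force: [-0.5, -0.3, -0.1]
opening: 0.0003
finger_force: 0.0
```

Emit:
apply_moves(
  deltas=[
    {"travel": [0,0,-0.0015],"rotation": [0,0,0]},
    {"travel": [0,0,0],"rotation": [0,0,0]},
  ],
)

```text
clock: 13.47
position: [0.4786, -0.0776, 0.0664]
ee_rot: [3.141, -0.001, 0.282]
force: [-0.6, -0.4, 4.3]
opening: 0.0
finger_force: 2.0
```

Emit:
apply_moves(
  deltas=[
    {"travel": [0,0,-0.001],"rotation": [0,0,0]},
    {"travel": [0,0,0],"rotation": [0,0,0]},
  ],
)

```text
clock: 13.63
position: [0.4787, -0.0776, 0.0663]
ee_rot: [3.141, -0.001, 0.282]
force: [-2.1, 0.2, 12.2]
opening: 0.0
finger_force: 6.0
```

Solid contact at z=0.066 (home deck height) after a force peak and drop: latched. Now fetch the shallow case.

Emit:
apply_moves(
  deltas=[
    {"travel": [0,0,0.03],"rotation": [0,0,0]},
    {"travel": [0,0,0.03],"rotation": [0,0,0]},
    {"travel": [0,0,0.03],"rotation": [0,0,0]},
    {"travel": [0.0117,-0.0335,0],"rotation": [0,0,0.01]},
    {"travel": [0.0117,-0.0335,0],"rotation": [0,0,0]},
  ],
)

```text
clock: 14.05
position: [0.5037, -0.1433, 0.1575]
ee_rot: [3.14, -0.006, 0.298]
force: [0.2, 0.3, -0.7]
opening: 0.0008
finger_force: 0.0
```

Emit:
apply_moves(
  deltas=[
    {"travel": [0.0117,-0.0335,0],"rotation": [0,0,0]},
    {"travel": [0.0117,-0.0335,0],"rotation": [0,0,0]},
    {"travel": [0.0117,-0.0335,0],"rotation": [0,0,0]},
    {"travel": [0.0116,-0.0337,0],"rotation": [0,0,0]},
    {"travel": [0,0,0],"rotation": [0,0,0]},
  ],
  fingers=1,
)

```text
clock: 14.47
position: [0.5485, -0.2889, 0.1542]
ee_rot: [3.134, 0.0, 0.281]
force: [-1.5, -1.4, 0.2]
opening: 0.0293
finger_force: 0.0
```

Emit:
apply_moves(
  deltas=[
    {"travel": [0,0,0],"rotation": [0,0,0]},
    {"travel": [0,0,0],"rotation": [0,0,0]},
    {"travel": [0,0,0],"rotation": [0,0,0]},
    {"travel": [0,0,0],"rotation": [0,0,0]},
    {"travel": [0,0,0],"rotation": [0,0,0]},
  ],
)

```text
clock: 14.88
position: [0.5485, -0.2774, 0.1553]
ee_rot: [-3.141, -0.0, 0.294]
force: [-1.0, -0.4, 0.1]
opening: 0.0626
finger_force: 0.0
```

```bash
python3 - <<'E'
from h import *
print(look('wS')[:3,3],ctrl.sense()['opening'],ctrl.sense()['ee_rot'])
_,o=fit('wS',.036,(.5488,-.2788,.292))
# check deep case, too, from earlier wrist view height
E
```

```text
[ 0.54849631 -0.27738906  0.15527493] 0.06655845545049636 [ 3.14153838e+00 -4.42381954e-04  2.93610570e-01]
wS [ 0.5492 -0.2786  0.2926] -120.3127143129555
```

Emit:
apply_moves(
  deltas=[
    {"travel": [0.0005,-0.001,0],"rotation": [0,0,0]},
    {"travel": [0,0,0],"rotation": [0,0,0]},
    {"travel": [0,0,0],"rotation": [0,0,0]},
    {"travel": [0,0,0],"rotation": [0,0,0]},
    {"travel": [0,0,-0.03],"rotation": [0,0,0]},
  ],
)

```text
clock: 15.35
position: [0.5534, -0.2818, 0.1304]
ee_rot: [3.133, -0.011, 0.292]
force: [1.0, -0.2, 0.4]
opening: 0.0926
finger_force: 0.0
```

Emit:
apply_moves(
  deltas=[
    {"travel": [0,0,-0.035],"rotation": [0,0,0]},
    {"travel": [0,0,-0.035],"rotation": [0,0,0]},
    {"travel": [0,0,-0.03],"rotation": [0,0,0]},
    {"travel": [0,0,-0.017],"rotation": [0,0,0]},
    {"travel": [0,0,0],"rotation": [0,0,0]},
  ],
)

```text
clock: 15.77
position: [0.5456, -0.2786, 0.0037]
ee_rot: [-3.136, 0.007, 0.292]
force: [0.7, 0.1, -0.3]
opening: 0.0931
finger_force: 0.0
```

Emit:
apply_moves(
  deltas=[
    {"travel": [0,0,0],"rotation": [0,0,0]},
    {"travel": [0,0,0],"rotation": [0,0,0]},
    {"travel": [0,0,0],"rotation": [0,0,0]},
    {"travel": [0,0,0],"rotation": [0,0,0]},
    {"travel": [0,0,0],"rotation": [0,0,0]},
  ],
  fingers=0,
  squeeze=40,
)

```text
clock: 16.18
position: [0.5494, -0.2794, 0.0095]
ee_rot: [3.141, -0.002, 0.292]
force: [-1.0, 4.1, 2.7]
opening: 0.0644
finger_force: 1.8
```

Emit:
apply_moves(
  deltas=[
    {"travel": [0,0,0],"rotation": [0,0,0]},
    {"travel": [0,0,0],"rotation": [0,0,0]},
    {"travel": [0,0,0],"rotation": [0,0,0]},
  ],
)

```text
clock: 16.43
position: [0.5494, -0.2794, 0.0095]
ee_rot: [3.141, -0.002, 0.292]
force: [-1.0, 1.5, 6.4]
opening: 0.0638
finger_force: 40.0
```

Emit:
apply_moves(
  deltas=[
    {"travel": [0,0,0.03],"rotation": [0,0,0]},
    {"travel": [0,0,0.035],"rotation": [0,0,0]},
    {"travel": [0,0,0.035],"rotation": [0,0,0]},
    {"travel": [0,0,0.035],"rotation": [0,0,0]},
    {"travel": [0,0,0.025],"rotation": [0,0,0]},
  ],
)

```text
clock: 16.85
position: [0.5492, -0.2805, 0.1709]
ee_rot: [3.139, -0.002, 0.292]
force: [0.5, -0.1, -3.1]
opening: 0.0635
finger_force: 40.0
```

Emit:
apply_moves(
  deltas=[
    {"travel": [-0.0064,0.0299,0],"rotation": [0,0,-0.01]},
    {"travel": [-0.0064,0.0299,0],"rotation": [0,0,0]},
    {"travel": [-0.0064,0.0299,0],"rotation": [0,0,0]},
    {"travel": [-0.0064,0.0299,0],"rotation": [0,0,0]},
    {"travel": [-0.0064,0.0299,0],"rotation": [0,0,0]},
  ],
)

```text
clock: 17.27
position: [0.5156, -0.1294, 0.1676]
ee_rot: [3.142, 0.001, 0.281]
force: [0.9, -0.6, -2.8]
opening: 0.0638
finger_force: 40.0
```

Emit:
apply_moves(
  deltas=[
    {"travel": [-0.0064,0.0299,0],"rotation": [0,0,0]},
    {"travel": [-0.0065,0.0298,0],"rotation": [0,0,0]},
    {"travel": [0,0,0],"rotation": [-0.0223,0.0769,0]},
    {"travel": [0,0,0],"rotation": [-0.0223,0.0769,0]},
    {"travel": [0,0,0],"rotation": [-0.0222,0.0768,0]},
  ],
)

```text
clock: 17.68
position: [0.5035, -0.0705, 0.1685]
ee_rot: [3.14, 0.243, 0.283]
force: [0.5, -1.0, -3.7]
opening: 0.0637
finger_force: 40.0
```

Emit:
apply_moves(
  deltas=[
    {"travel": [0,0,0],"rotation": [0,0,0]},
    {"travel": [0,0,0],"rotation": [0,0,0]},
    {"travel": [0,0,0],"rotation": [0,0,0]},
  ],
)

```text
clock: 17.93
position: [0.503, -0.0713, 0.1677]
ee_rot: [3.141, 0.24, 0.281]
force: [-0.5, 0.7, -4.0]
opening: 0.0639
finger_force: 40.0
```

```bash
python3 - <<'E'
from h import *
T=look('wG3'); s=ctrl.sense(); print(s['position'],s['ee_rot'],s['force'],s['finger_force'],s['clock'])
im=cv2.imread('pics/wG3.png',0)
E
```

```text
[ 0.50284453 -0.07154236  0.16796562] [3.14115444 0.23998963 0.2805708 ] [-0.13674103  0.06167357 -3.61859521] 39.99856889247894 17.9833
```

Emit:
apply_moves(
  deltas=[
    {"travel": [0.0015,0.0013,-0.03],"rotation": [0,0,0]},
    {"travel": [0,0,-0.03],"rotation": [0,0,0]},
    {"travel": [0,0,-0.01],"rotation": [0,0,0]},
    {"travel": [0,0,0],"rotation": [0,0,0]},
    {"travel": [0,0,0],"rotation": [0,0,0]},
  ],
)

```text
clock: 18.4
position: [0.5051, -0.07, 0.0986]
ee_rot: [3.141, 0.24, 0.281]
force: [-0.8, 0.3, -2.3]
opening: 0.0637
finger_force: 40.0
```

Emit:
apply_moves(
  deltas=[
    {"travel": [0,0,-0.004],"rotation": [0,0,0]},
    {"travel": [0,0,0],"rotation": [0,0,0]},
  ],
)

```text
clock: 18.57
position: [0.5062, -0.0696, 0.095]
ee_rot: [3.141, 0.238, 0.281]
force: [0.9, 0.3, -2.8]
opening: 0.0639
finger_force: 40.0
```

Emit:
apply_moves(
  deltas=[
    {"travel": [0,0,-0.0015],"rotation": [0,0,0]},
    {"travel": [0,0,0],"rotation": [0,0,0]},
  ],
)

```text
clock: 18.73
position: [0.5058, -0.0695, 0.0931]
ee_rot: [3.141, 0.239, 0.282]
force: [-1.0, 0.7, -2.8]
opening: 0.0639
finger_force: 40.0
```

Emit:
apply_moves(
  deltas=[
    {"travel": [0,0,-0.0012],"rotation": [0,0,0]},
    {"travel": [0,0,0],"rotation": [0,0,0]},
  ],
)

```text
clock: 18.9
position: [0.5055, -0.0694, 0.0915]
ee_rot: [3.141, 0.24, 0.282]
force: [0.2, -0.1, -2.9]
opening: 0.0636
finger_force: 40.0
```

Emit:
apply_moves(
  deltas=[
    {"travel": [0,0,-0.0008],"rotation": [0,0,0]},
    {"travel": [0,0,0],"rotation": [0,0,0]},
  ],
)

```text
clock: 19.07
position: [0.5054, -0.0694, 0.0905]
ee_rot: [3.141, 0.24, 0.282]
force: [0.6, 0.8, -3.0]
opening: 0.0634
finger_force: 40.0
```

Emit:
apply_moves(
  deltas=[
    {"travel": [0,0,-0.0008],"rotation": [0,0,0]},
    {"travel": [0,0,0],"rotation": [0,0,0]},
  ],
)

```text
clock: 19.23
position: [0.5053, -0.0694, 0.0896]
ee_rot: [3.141, 0.24, 0.282]
force: [-0.7, 0.7, -3.5]
opening: 0.0638
finger_force: 40.0
```

Emit:
apply_moves(
  deltas=[
    {"travel": [0,0,-0.0008],"rotation": [0,0,0]},
    {"travel": [0,0,0],"rotation": [0,0,0]},
  ],
)

```text
clock: 19.4
position: [0.5055, -0.0694, 0.0891]
ee_rot: [3.141, 0.24, 0.282]
force: [-0.7, -0.3, -2.4]
opening: 0.0638
finger_force: 40.0
```

Emit:
apply_moves(
  deltas=[
    {"travel": [0,0,0.001],"rotation": [0,0,0]},
    {"travel": [0.0038,0.0011,0],"rotation": [0,0,0]},
    {"travel": [0.0038,0.0011,0],"rotation": [0,0,0]},
    {"travel": [0,0,0],"rotation": [0,0,0]},
  ],
)

```text
clock: 19.73
position: [0.5144, -0.0667, 0.0899]
ee_rot: [3.141, 0.238, 0.282]
force: [0.8, -0.4, -3.5]
opening: 0.0636
finger_force: 40.0
```

Emit:
apply_moves(
  deltas=[
    {"travel": [0.0019,0.0006,0],"rotation": [0,0,0]},
    {"travel": [0,0,0],"rotation": [0,0,0]},
  ],
)

```text
clock: 19.9
position: [0.5153, -0.0664, 0.0898]
ee_rot: [3.141, 0.239, 0.282]
force: [0.9, -0.6, -2.4]
opening: 0.0635
finger_force: 40.0
```

Emit:
apply_moves(
  deltas=[
    {"travel": [0.0012,0.0003,0],"rotation": [0,0,0]},
    {"travel": [0,0,0],"rotation": [0,0,0]},
  ],
)

```text
clock: 20.07
position: [0.5163, -0.0663, 0.0899]
ee_rot: [3.141, 0.24, 0.282]
force: [0.9, -0.2, -3.4]
opening: 0.0638
finger_force: 40.0
```

Emit:
apply_moves(
  deltas=[
    {"travel": [0.001,0.0003,0],"rotation": [0,0,0]},
    {"travel": [0,0,0],"rotation": [0,0,0]},
  ],
)

```text
clock: 20.23
position: [0.5173, -0.066, 0.0899]
ee_rot: [3.141, 0.24, 0.282]
force: [-0.2, 0.5, -2.8]
opening: 0.0638
finger_force: 40.0
```

Emit:
apply_moves(
  deltas=[
    {"travel": [0.001,0.0003,0],"rotation": [0,0,0]},
    {"travel": [0,0,0],"rotation": [0,0,0]},
  ],
)

```text
clock: 20.4
position: [0.5183, -0.0657, 0.0899]
ee_rot: [3.141, 0.24, 0.282]
force: [0.0, 0.1, -2.7]
opening: 0.0638
finger_force: 40.0
```

Emit:
apply_moves(
  deltas=[
    {"travel": [0.001,0.0003,0],"rotation": [0,0,0]},
    {"travel": [0,0,0],"rotation": [0,0,0]},
  ],
)

```text
clock: 20.57
position: [0.5184, -0.0657, 0.0899]
ee_rot: [3.141, 0.242, 0.282]
force: [-2.2, -0.9, -2.9]
opening: 0.064
finger_force: 40.0
```

Emit:
apply_moves(
  deltas=[
    {"travel": [-0.0004,-0.0001,-0.0027],"rotation": [0.012,-0.0416,0]},
    {"travel": [-0.0004,-0.0001,-0.0027],"rotation": [0.012,-0.0416,0]},
    {"travel": [-0.0003,-0.0001,-0.0025],"rotation": [0.012,-0.0416,0]},
    {"travel": [0,0,0],"rotation": [0,0,0]},
  ],
)

```text
clock: 20.9
position: [0.5163, -0.0665, 0.0823]
ee_rot: [3.141, 0.111, 0.28]
force: [-1.5, -0.6, -3.4]
opening: 0.0639
finger_force: 40.0
```

Emit:
apply_moves(
  deltas=[
    {"travel": [0.001,0.0003,0],"rotation": [0,0,0]},
    {"travel": [0,0,0],"rotation": [0,0,0]},
  ],
)

```text
clock: 21.07
position: [0.5166, -0.0665, 0.0822]
ee_rot: [3.141, 0.117, 0.281]
force: [-6.2, -1.3, 2.8]
opening: 0.0637
finger_force: 40.0
```

Emit:
apply_moves(
  deltas=[
    {"travel": [0,0,0],"rotation": [0,0,0]},
    {"travel": [0,0,0],"rotation": [0,0,0]},
    {"travel": [0,0,0],"rotation": [0,0,0]},
    {"travel": [0,0,0],"rotation": [0,0,0]},
    {"travel": [0,0,0],"rotation": [0,0,0]},
  ],
  fingers=1,
)

```text
clock: 21.48
position: [0.5199, -0.0651, 0.0822]
ee_rot: [3.141, 0.109, 0.282]
force: [-0.1, -0.1, 0.7]
opening: 0.0912
finger_force: 0.0
```

Emit:
apply_moves(
  deltas=[
    {"travel": [0,0,0.03],"rotation": [0,0,0]},
    {"travel": [0,0,0.03],"rotation": [0,0,0]},
    {"travel": [0,0,0.02],"rotation": [0,0,0]},
    {"travel": [-0.0205,-0.0058,0],"rotation": [0.0153,-0.053,0]},
    {"travel": [-0.0205,-0.0058,0],"rotation": [0.0153,-0.053,0]},
  ],
)

```text
clock: 21.9
position: [0.4809, -0.0762, 0.1636]
ee_rot: [3.139, -0.009, 0.284]
force: [-0.4, -1.2, 0.3]
opening: 0.0931
finger_force: 0.0
```

Emit:
apply_moves(
  deltas=[
    {"travel": [0,0,0],"rotation": [0,0,0]},
    {"travel": [0,0,0],"rotation": [0,0,0]},
    {"travel": [0,0,0],"rotation": [0,0,0]},
    {"travel": [0,0,0],"rotation": [0,0,0]},
    {"travel": [0,0,0],"rotation": [0,0,0]},
  ],
  fingers=0,
)

```text
clock: 22.32
position: [0.4795, -0.0765, 0.1621]
ee_rot: [3.141, -0.002, 0.283]
force: [0.5, -0.3, 0.3]
opening: 0.0642
finger_force: 0.0
```

Emit:
apply_moves(
  deltas=[
    {"travel": [0,0,0],"rotation": [0,0,0]},
    {"travel": [0,0,0],"rotation": [0,0,0]},
    {"travel": [0,0,0],"rotation": [0,0,0]},
    {"travel": [0,0,0],"rotation": [0,0,0]},
    {"travel": [0,0,0],"rotation": [0,0,0]},
  ],
)

```text
clock: 22.73
position: [0.4781, -0.077, 0.162]
ee_rot: [3.141, -0.0, 0.282]
force: [-0.1, -0.5, -1.0]
opening: 0.0308
finger_force: 0.0
```

Emit:
apply_moves(
  deltas=[
    {"travel": [0,0,0],"rotation": [0,0,0]},
    {"travel": [0,0,0],"rotation": [0,0,0]},
    {"travel": [0,0,0],"rotation": [0,0,0]},
    {"travel": [0,0,0],"rotation": [0,0,0]},
  ],
)

```text
clock: 23.07
position: [0.478, -0.0771, 0.1621]
ee_rot: [3.141, -0.0, 0.282]
force: [0.1, -0.7, -0.0]
opening: 0.0042
finger_force: 0.0
```

Press: lid expected at about z=0.113, home at 0.102.

Emit:
apply_moves(
  deltas=[
    {"travel": [0,0,-0.02],"rotation": [0,0,0]},
    {"travel": [0,0,-0.02],"rotation": [0,0,0]},
    {"travel": [0,0,-0.005],"rotation": [0,0,0]},
    {"travel": [0,0,0],"rotation": [0,0,0]},
    {"travel": [0,0,0],"rotation": [0,0,0]},
  ],
)

```text
clock: 23.48
position: [0.4782, -0.077, 0.1173]
ee_rot: [3.141, -0.0, 0.282]
force: [0.8, 0.2, 0.4]
opening: 0.0004
finger_force: 0.0
```

Emit:
apply_moves(
  deltas=[
    {"travel": [0,0,-0.002],"rotation": [0,0,0]},
    {"travel": [0,0,-0.002],"rotation": [0,0,0]},
    {"travel": [0,0,0],"rotation": [0,0,0]},
  ],
)

```text
clock: 23.73
position: [0.4787, -0.0772, 0.1137]
ee_rot: [3.14, -0.002, 0.282]
force: [-0.9, 0.4, 2.4]
opening: 0.0004
finger_force: 0.8
```

Emit:
apply_moves(
  deltas=[
    {"travel": [0,0,-0.0015],"rotation": [0,0,0]},
    {"travel": [0,0,0],"rotation": [0,0,0]},
  ],
)

```text
clock: 23.9
position: [0.4782, -0.0774, 0.1121]
ee_rot: [3.14, -0.001, 0.282]
force: [-0.6, -0.7, 4.4]
opening: 0.0001
finger_force: 2.1
```

Emit:
apply_moves(
  deltas=[
    {"travel": [0,0,-0.0015],"rotation": [0,0,0]},
    {"travel": [0,0,0],"rotation": [0,0,0]},
  ],
)

```text
clock: 24.07
position: [0.4776, -0.0775, 0.1105]
ee_rot: [3.141, 0.0, 0.281]
force: [-1.7, -1.1, 5.7]
opening: 0.0005
finger_force: 2.3
```

Emit:
apply_moves(
  deltas=[
    {"travel": [0,0,-0.0015],"rotation": [0,0,0]},
    {"travel": [0,0,0],"rotation": [0,0,0]},
  ],
)

```text
clock: 24.23
position: [0.4777, -0.0772, 0.1086]
ee_rot: [3.141, -0.0, 0.281]
force: [-0.7, 0.2, -0.5]
opening: 0.0005
finger_force: 0.0
```

Emit:
apply_moves(
  deltas=[
    {"travel": [0,0,-0.002],"rotation": [0,0,0]},
    {"travel": [0,0,-0.002],"rotation": [0,0,0]},
    {"travel": [0,0,0],"rotation": [0,0,0]},
  ],
)

```text
clock: 24.48
position: [0.4776, -0.077, 0.104]
ee_rot: [3.142, 0.0, 0.282]
force: [0.2, 0.2, 0.7]
opening: 0.0005
finger_force: 0.0
```

Emit:
apply_moves(
  deltas=[
    {"travel": [0,0,-0.0015],"rotation": [0,0,0]},
    {"travel": [0,0,0],"rotation": [0,0,0]},
  ],
)

```text
clock: 24.65
position: [0.4782, -0.0768, 0.1027]
ee_rot: [3.142, -0.0, 0.282]
force: [-0.6, 0.0, 0.3]
opening: 0.0008
finger_force: 0.0
```

Emit:
apply_moves(
  deltas=[
    {"travel": [0,0,-0.0015],"rotation": [0,0,0]},
    {"travel": [0,0,0],"rotation": [0,0,0]},
  ],
)

```text
clock: 24.82
position: [0.4784, -0.0768, 0.1023]
ee_rot: [3.141, -0.001, 0.282]
force: [-1.9, 0.7, 6.6]
opening: 0.0002
finger_force: 3.5
```

Emit:
apply_moves(
  deltas=[
    {"travel": [0,0,-0.001],"rotation": [0,0,0]},
    {"travel": [0,0,0],"rotation": [0,0,0]},
  ],
)

```text
clock: 24.98
position: [0.4783, -0.0768, 0.1023]
ee_rot: [3.14, -0.001, 0.282]
force: [-3.5, 0.7, 14.2]
opening: 0.0003
finger_force: 7.2
```

Solid at 0.102 = home. Retract and take a final look.

Emit:
apply_moves(
  deltas=[
    {"travel": [0,0,0.02],"rotation": [0,0,0]},
    {"travel": [0,0,0.03],"rotation": [0,0,0]},
    {"travel": [0,0,0.03],"rotation": [0,0,0]},
    {"travel": [0,0,0.03],"rotation": [0,0,0]},
    {"travel": [0.012,0,0.01],"rotation": [0,0,0]},
  ],
)

```text
clock: 25.4
position: [0.4907, -0.0771, 0.2246]
ee_rot: [3.138, -0.005, 0.281]
force: [0.3, 0.6, -0.0]
opening: 0.0005
finger_force: 0.0
```

Emit:
apply_moves(
  deltas=[
    {"travel": [0.03,-0.005,0],"rotation": [0,0,0]},
    {"travel": [0.02,0,0],"rotation": [0,0,0]},
    {"travel": [0,0,0],"rotation": [0,0,0]},
    {"travel": [0,0,0],"rotation": [0,0,0]},
  ],
)

```text
clock: 25.73
position: [0.5401, -0.0817, 0.2199]
ee_rot: [-3.141, 0.001, 0.282]
force: [0.6, 0.4, -0.3]
opening: 0.0004
finger_force: 0.0
```

```bash
python3 - <<'E'
from h import *
T=look('wF'); print(T[:3,3],ctrl.sense()['clock'])
_,o=fit('wF',.036,(.512,-.068,.282),z0=.066)
im=cams.snapshot('scene')[:,:,::-1]; K,W=cam('scene'); u,v=[int(q) for q in proj(K,W,np.array([.512,-.068,.06]))]
a=cv2.resize(im[v-50:v+50,u-45:u+45],(520,578),interpolation=cv2.INTER_CUBIC)
cv2.imwrite('pics/c7.png',np.hstack([a,o]))
E
```

```text
[ 0.54007354 -0.08171343  0.21991078] 25.7833
wF [ 0.5114 -0.0693  0.3006] -58.042996908079665
```

View pics/c7.png

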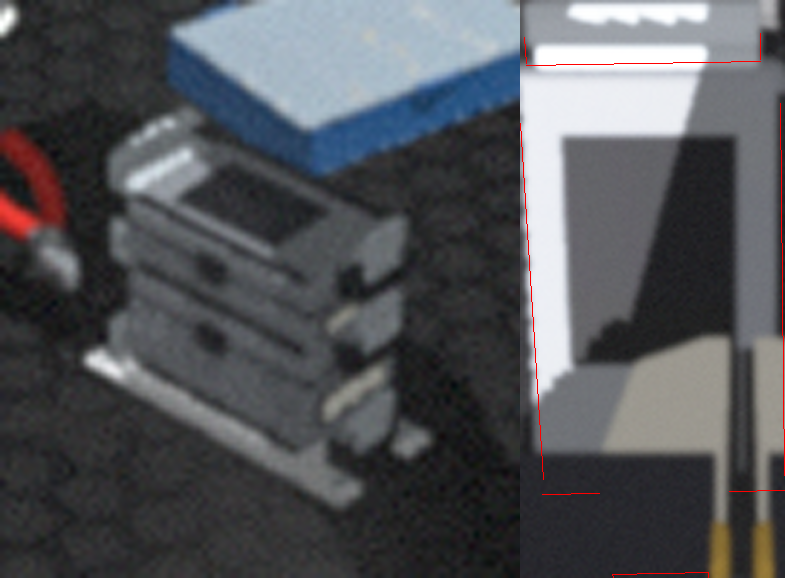

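The picture shows both cases stacked flat and aligned on the dock with both latches upright; the gripper is clear of them. Handing in.

```bash
python3 -c "
from station import ctrl
print(ctrl.close_job())"
```

```text
the job is handed in; nothing more can be done
None
```

The column is built and handed in at about 26 s on the robot's clock: the deep case is on the dock, the shallow case is on the deep one, both stopped solidly at their home heights after the pressing force peaked and dropped, and the cutters, tape roll and blower were not touched.

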